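Take the long nougat bar out of the half-open display case

TASK

Slide the glass lid of the display case back as far as it goes, then take out the long nougat bar through the open half of the top: the bar is longer than the opening, so tip it and bring one end out first. Finish still holding the bar in the gripper, level and motionless, a hand's breadth or more up above the case and touching nothing else, with the lid left open and the other sweets and shop things where they were.

Things in the scene. Friction and masses are not known exactly. Their poses are not given: they have to be found in the camera images.
- case: Low countertop display case, fixed, 300 mm deep (x), 580 long, 147 high: white plinth, aluminium edges, glass walls. Origin: centre of its underside; x points away from the robot (customer side), y along its length to the robot's left, z up. White floor at z = 30 mm; clear inside for x -130 to 130, y -270 to 270 mm. The top is a fixed glass pane on the right and an opening with a sliding lid on the left
- opening (a point): Centre of the opening in the case's top (case y = 145 mm), at the top of its frame, 147 mm above the counter. With the lid fully back the opening is 250 mm long (case y 20 to 270 mm) and 260 mm wide (case x); the frame round it is 14 mm wide
- pane_edge (a point): Middle of the free edge of the fixed pane, at its underside: case x = 0, y = 20 mm, 129 mm above the counter (99 mm above the case floor). The pane covers case y -270 to 20 mm, its top is 137 mm above the counter; the opened lid lies just above it, up to 146 mm
- lid (a joint): Travel of the sliding glass lid, m: 0 = shut (covers case y 9 to 271 mm), 0.25 = fully back above the fixed pane, against its stop; it starts 0 to 0.1 open. Slides toward the case's -y with 1.5 N of friction plus 4 N per m/s and stays where it is left. Pane 139 to 145 mm above the counter, its trims to 146 mm
- lid_pull (a point): Middle of the top edge of the lid's pull: an upright aluminium strip 110 mm long (case x), 12 mm thick (case y), its top 176 mm above the counter, 31 mm above the glass. It stands at case y = 35 mm minus the lid's travel, near the lid's -y edge, on a foot 24 mm wide whose top is 150 mm above the counter. Pinch it from above or push it
- long_bar: The long nougat bar with hazelnuts, the only long one: 32 mm wide (x) by 340 mm long (y) by 34 mm high (z), rigid, 0.35 to 0.55 kg, balanced at its middle. Origin: centre of its underside. Starts lying on the case floor, along the case, with its right part under the fixed pane
- end_left (a point): Centre of the long bar's left (+y) end face, 170 mm from its middle and 17 mm above its underside; this is the end under the opening
- end_right (a point): Centre of the long bar's right (-y) end face, under the fixed pane
- short_bar_a: Bystander: short bar of the same nougat, 32 x 150 x 34 mm, on the case floor along the customer-side wall, under the opening. Origin: centre of underside
- short_bar_b: Bystander: another such short bar, 32 x 150 x 34 mm, along the customer-side wall under the fixed pane. Origin: centre of underside
- piece: Bystander: pale nougat piece 60 x 80 x 45 mm on the case floor, far right corner on the robot's side, under the fixed pane. Origin: centre of underside
- jar: Bystander: jar of hazelnuts, 88 mm diameter, 118 mm high, on the counter, right of the robot. Origin: centre of underside
- spatula: Bystander: wooden-handled spatula 270 mm long on the counter, right. Origin: underside of the tool
- slab_low: Bystander: red nougat slab 130 x 200 x 60 mm on the counter, left. Origin: centre of underside
- slab_top: Bystander: red nougat slab 110 x 170 x 55 mm lying on slab_low. Origin: centre of underside
- tin: Bystander: steel tin, 94 mm diameter, 70 mm high, on the counter, right of the robot. Origin: centre of underside

How it is judged (in metres and radians):
On the way, in this order (a step that is already met when the one before it is completed fails the run):
1. the lid has been slid back, to within 25 mm of its stop (value of joint lid above 0.225 m), for 0.2 s.
2. the bar is gripped and tipped, its left end out above the case and its right end still down inside (height (world z) of end_left above 0.16 m and height (world z) of end_right below 0.115 m and contact force between long_bar and the fingers above 0.5 N), for 0.05 s.
At the end, for the whole second after the job is handed in: Long bar held by the fingers, both ends 195 mm or more above the counter, level within 14 degrees, middle within 0.30 m (horizontally) of the case's middle, at rest, not touching the case; lid within 50 mm of fully back; every other sweet and loose thing within 30 mm of its start (height (world z) of each of end_left, end_right above 0.195 m and angle between long_bar's own y axis and vertical between 1.321 and 1.821 rad and horizontal distance between long_bar and case below 0.3 m and linear speed of long_bar below 0.03 m/s and angular speed of long_bar below 0.2 rad/s and contact force between long_bar and the fingers above 1 N and contact force between long_bar and case below 0.2 N and value of joint lid above 0.2 m and distance of each of short_bar_a, short_bar_b, piece, jar, spatula, slab_low, slab_top, tin from where it was at the start of the episode below 0.03 m); the arm keeps its last pose, push and grip.
It fails at once if another sweet or loose thing is shoved more than 50 mm (distance of any of short_bar_a, short_bar_b, piece, jar, spatula, slab_low, slab_top, tin from where it was at the start of the episode above 0.05 m).
It also fails if it takes over 51 s, if anything falls off the work surface, if the arm or the gripper's body presses on something with over 40 N, if the wrist force passes 120 N, or if a joint passes its speed limit or range.

ROBOT

A 6-joint arm with a two-finger parallel gripper is mounted at the origin on the work surface. World frame = base frame: x ahead of the robot, y to its left, z up, the work surface at z = 0. Lengths are in mm, angles in rad, forces in N, time in s.
With the tool pointing down it reaches from about 375 to 975 mm from the base axis. Payload 3.8 kg.
Tool frame: the origin (TCP) lies at the very end of the fingers, on their centre line; the grasp point (between the pads) lies 19 mm behind it (robot.grip_point_offset is the y of the grasp point in the tool frame, in mm); y points along the fingers, x is the direction in which the jaws open and shut, and the axes are right-handed (so a half turn about y gives the same grasp; the last joint's range is limited). The gripper opens to 88 mm and grips with 3 to 60 N. Pads are 18 mm wide; open, the fingers measure 123 mm over their backs; the gripper's body (75 mm by 187 mm) begins 45 mm behind the grasp point.
Start: joints at [-1.259, 0.264, 1.604, -0, 1.274, -0.037], TCP at [230.689, -634.35, 238.706] pointing down, gripper open.
Joint ranges: [-2.63, 2.63], [-0.94, 2.18], [0.31, 2.57], [-1.31, 4.45], [0, 2.66], [-2.55, 2.55]. Speed limits (rad/s): [2.57, 2.57, 3.14, 3.14, 3.14, 3.14].

INTERFACE

Orientations are given as a unit quaternion [x, y, z, w].
In Python, from rig import observe, viewer, job, spotter, robot gives the robot as it stands. The module is installed in compiled form; this text tells all that it offers.
- The arm moves only by the tool send_rows, never from a script. Its argument "rows" is one flat list of numbers, 7 for each row, row after row: the opening in per cent of the stroke, from 0 (shut) to 100 (fully open), then the shift along the tool's x, y, z in m, then the turn, a rotation vector about the tool's x, y, z in degrees. A call has 1 to 12 rows; each row shifts and turns the commanded pose from where the row before left it, along the tool's axes as they then stand; what a row does not reach is not made up. A row lasts 1/10 s, in which the tool goes at most 50 mm and 8.59 degrees, less where a joint would pass 70% of its speed; a pose out of reach is approached as far as the arm can. A call is refused whole if a number of a shift passes 0.05 or a number of a turn 8.59, either way. A call with a gripper value outside its range is refused whole. The fingers move at their own pace and stop on an object; "squeeze" is the grip in N (left out, the last holds). Time passes only in rows, so rows that do not move let the fingers close. It gives the time, the measured TCP pose, the force and the opening at its end, in the units of the state.
- observe(): the state, without advancing time (a new reading comes with each control period).
- viewer.capture(name): name is "scene" or "top" or "wrist"; returns a dict with "image" (384x512x3 uint8, red, green, blue), "vfov" (degrees; the focal length in pixels is half the picture's height over the tangent of half this angle, whatever the lens; pixels are square), "cx", "cy" (the principal point, pixels), "pose" (4x4, takes a point from camera to world coordinates). Camera axes: x right, y down, z forward; pixel columns grow to the right and rows downward; lengths in mm; the calibration is good to about 2 mm. A picture is of the moment at which its call begins. There is no depth.
- job.sign_off(): hands the job in, once; it reports no verdict.
Trained networks look in the newest picture that a camera, given by its name, has taken for a name from the list of things; names that differ only in an ending like _2 or _b are one class to them, and where a whole thing is asked for, a point or a joint stands for the part that bears it (a point fixed in the world has none). Each returns a list of dicts, best first, with "score" (0 to 1); they miss things now and then, are a little off and sometimes report something else, mostly with a low value. They report only what shows in the picture. A call takes as long as a camera call.
- spotter.find_in(name, camera): "bbox" ([left, top, right, bottom] in pixels, round what is visible of it).
- spotter.cut_out(name, camera): "pixels" (384x512 bool, what is visible of it) and "bbox" ([left, top, right, bottom] in pixels, round what is visible of it).
- spotter.landmark_of(name, camera): "pixel" ([column, row] in pixels: a listed point, or the origin of a listed thing).
The state is a dict: "t": time; "q": joint angles; "joint_vel": joint speeds; "tau": joint torques, N m; "tool_pos": TCP position; "orientation": TCP orientation; "force": force on the tool from outside, world axes, zero at the start; "moment": the same for the moment, N m; "grip_width": finger opening in mm.
Only numpy, scipy, OpenCV 4.12 (cv2) and the standard library are available. Lean on these libraries where they do the work, as an engineer would, in place of code of your own. Each camera call takes 0.05 s, during which the arm holds its last target. There are 200 camera calls.

## Working session

There is one attempt and no reset: what is moved stays moved. The work goes in short steps, Python scripts to look and compute and a tool call to move; the robot and the scene stay as the last step left them, time stands still between calls to the robot, and variables do not carry over. Pictures are saved under pics/ and viewed, about 8 in all and at most 12, crops included, and the job is handed in when it is done.

Besides the shell and the picture viewer there is one more tool, called as name(argument=value, ...) on one line, values as JSON. send_rows: Moves the arm, as the interface text tells. Its arguments: {"type":"object","properties":{"rows":{"type":"array","items":{"type":"number"}},"squeeze":{"type":"number"}},"required":["rows"]}

```bash
mkdir -p pics
cat > h.py <<'E'
import numpy as np, cv2
from scipy.spatial.transform import Rotation as R
from rig import observe, viewer, job, spotter, robot
def cap(n, save=None):
    c=viewer.capture(n)
    if save: cv2.imwrite('pics/'+save,np.ascontiguousarray(c['image'][:,:,::-1]))
    return c
def ray(c,px):
    f=192/np.tan(np.radians(c['vfov'])/2)
    d=np.array([(px[0]-c['cx'])/f,(px[1]-c['cy'])/f,1.])
    P=np.array(c['pose']); d=P[:3,:3]@d; return P[:3,3],d/np.linalg.norm(d)
def onz(c,px,z):
    o,d=ray(c,px); return o+d*(z-o[2])/d[2]
def proj(c,X):
    f=192/np.tan(np.radians(c['vfov'])/2); P=np.array(c['pose'])
    v=P[:3,:3].T@(np.asarray(X)-P[:3,3]); return np.array([c['cx']+f*v[0]/v[2],c['cy']+f*v[1]/v[2]])
def tri(rs):
    A=0;b=0
    for o,d in rs:
        M=np.eye(3)-np.outer(d,d); A=A+M; b=b+M@o
    x=np.linalg.solve(A,b); return x,[np.linalg.norm((np.eye(3)-np.outer(d,d))@(x-o)) for o,d in rs]
E
python3 - <<'E'
from h import *
np.set_printoptions(precision=1,suppress=True)
s=observe(); print({k:np.round(v,3) for k,v in s.items()}); print(R.from_quat(s['orientation']).as_matrix())
print(robot.grip_point_offset)
C={n:cap(n,n+'0.png') for n in('scene','top')}
for n in C: print(n,C[n]['vfov'],np.array(C[n]['pose']))
for nm in ['case','opening','pane_edge','lid_pull','long_bar','end_left','end_right','short_bar_a','slab_top','piece','jar','tin']:
    rs=[];
    for n in C:
        l=spotter.landmark_of(nm,n)
        print(nm,n,[(np.round(a['pixel']),round(a['score'],2)) for a in l[:2]])
        if l: rs.append(ray(C[n],l[0]['pixel']))
    if len(rs)==2: print('   ',*tri(rs))
E
```

```text
{'t': np.float64(0.0), 'q': array([-1.3,  0.3,  1.6, -0. ,  1.3, -0. ]), 'joint_vel': array([-0., -0.,  0., -0.,  0.,  0.]), 'tau': array([  0. , -50.2, -35.7,   0.1,   0. ,  -0. ]), 'tool_pos': array([ 230.5, -633.7,  237.4]), 'orientation': array([-0.6,  0.4, -0.4,  0.6]), 'force': array([-0. , -1. ,  0.7]), 'moment': array([ 0.,  0., -0.]), 'grip_width': np.float64(87.831)}
[[ 0.3 -0.   0.9]
 [-0.9  0.   0.3]
 [-0.  -1.   0. ]]
-18.700000000000003
scene 51.04924040361173 [[  -0.8    0.4   -0.5 1285.9]
 [   0.6    0.5   -0.6  920.9]
 [  -0.    -0.8   -0.6 1133.5]
 [   0.     0.     0.     1. ]]
top 44.275476050081444 [[  -0.    -1.     0.1  331.7]
 [  -1.     0.    -0.    -6.1]
 [   0.    -0.1   -1.  2063. ]
 [   0.     0.     0.     1. ]]
case scene [(array([253., 214.]), 0.64)]
case top [(array([246., 204.]), 0.7)]
    [521.   -0.7   4.4] [np.float64(6.810229193853407), np.float64(6.810229193853398)]
opening scene [(array([274., 210.]), 0.69)]
opening top [(array([210., 196.]), 0.74)]
    [542.9 146.7 142.6] [np.float64(6.91592571736053), np.float64(6.915925717360543)]
pane_edge 
[... 693 characters left out ...]
261., 194.]), 0.29)]
end_right top []
short_bar_a scene []
short_bar_a top [(array([348., 247.]), 0.64), (array([208., 171.]), 0.45)]
slab_top scene [(array([348., 300.]), 0.94)]
slab_top top [(array([125., 186.]), 0.65)]
    [587.4 526.   60.7] [np.float64(5.099882685880032), np.float64(5.099882685879912)]
piece scene [(array([274., 210.]), 0.67)]
piece top []
jar scene [(array([197., 148.]), 0.66)]
jar top [(array([380., 226.]), 0.74)]
    [ 417.1 -585.9  -17.5] [np.float64(0.5274121839052611), np.float64(0.527412183905255)]
tin scene [(array([229., 149.]), 0.58)]
tin top [(array([348., 250.]), 0.75)]
    [ 318.8 -437.6    8.2] [np.float64(5.097051504544398), np.float64(5.097051504544513)]
```

```bash
cd pics; python3 -c "
import cv2,numpy as np
a=cv2.imread('scene0.png');b=cv2.imread('top0.png')
cv2.imwrite('both.png',cv2.resize(np.vstack([a,b]),(512,600)) if 0 else np.hstack([cv2.resize(a,(400,300)),cv2.resize(b,(400,300))]))"
```

```text
(no output)
```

View pics/top0.png

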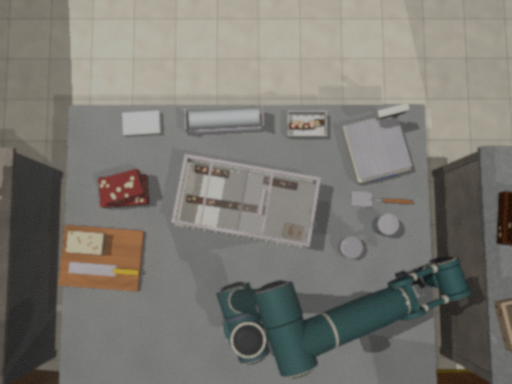

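View pics/scene0.png

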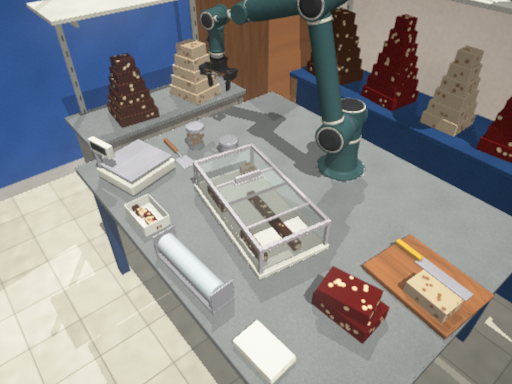

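```bash
cat >> h.py <<'E'
def delta(pos,Rm=None):
    """remaining shift in tool axes (m) and turn (deg, tool axes) to world target"""
    s=observe(); M=R.from_quat(s['orientation'])
    sh=M.inv().apply(np.array(pos)-s['tool_pos'])/1000
    tu=(M.inv()*R.from_matrix(Rm)).as_rotvec(degrees=True) if Rm is not None else None
    return np.round(sh,4),tu
def down(h):  # tool x heading h deg, tool pointing down
    h=np.radians(h); x=np.array([np.cos(h),np.sin(h),0]); y=np.array([0,0,-1.]); return np.stack([x,y,np.cross(x,y)],1)
E
python3 - <<'E'
from h import *
np.set_printoptions(precision=4,suppress=True)
c=cap('wrist'); P=np.array(c['pose']); s=observe(); M=R.from_quat(s['orientation'])
print(c['vfov'],'cam in tool', M.inv().apply(P[:3,3]-s['tool_pos']), M.inv().apply(P[:3,2]), M.inv().apply(P[:3,0]))
print(M.as_matrix(), delta([500,20,430],down(-10)))
E
```

```text
62.740713250603626 cam in tool [   0.0435 -145.4594   76.0043] [-0.0011  0.9555 -0.2948] [1.     0.0014 0.0008]
[[ 0.3417 -0.      0.9398]
 [-0.9398  0.      0.3417]
 [-0.     -1.     -0.    ]] (array([-0.5229, -0.1913,  0.4767]), array([  0.0015, -60.0172,  -0.0019]))
```

send_rows(rows=[100,0,-0.048,0,0,0,0,100,0,-0.048,0,0,0,0,100,-0.032,-0.03,0.02,0,0,0,100,-0.035,-0.03,0.02,0,0,0,100,-0.036,-0.02,0.027,0,0,0,100,-0.036,-0.015,0.03,0,0,0,100,-0.036,0,0.033,0,0,0,100,-0.036,0,0.033,0,0,0,100,-0.036,0,0.033,0,0,0,100,-0.036,0,0.033,0,0,0,100,-0.036,0,0.033,0,0,0,100,-0.036,0,0.033,0,0,0])

```text
t: 2.55
tool_pos: [386.7, -198.2, 429.9]
orientation: [-0.579, 0.405, -0.406, 0.579]
force: [0.8, 0.2, 0.3]
grip_width: 87.9
```

send_rows(rows=[100,-0.036,0,0.033,0,0,0,100,-0.036,0,0.033,0,0,0,100,-0.036,0,0.033,0,0,0,100,-0.03,0,0.036,0,0,0,100,0,0,0,0,-8.5,0,100,0,0,0,0,-8.5,0,100,0,0,0,0,-8.5,0,100,0,0,0,0,-8.5,0,100,0,0,0,0,-8.5,0,100,0,0,0,0,-8.5,0,100,0,0,0,0,-8.5,0,100,0,0,0,0,0,0])

```text
t: 3.75
tool_pos: [466.2, -24.3, 429.7]
orientation: [0.704, -0.065, 0.065, -0.704]
force: [0.4, -0.3, -0.3]
grip_width: 87.6
```

Run:
```python
from h import *
np.set_printoptions(precision=3,suppress=True)
s=observe(); print(s['t'],s['q'],s['tool_pos'],delta([500,20,430],down(-10)))
c=cap('wrist','w1.png'); print(np.array(c['pose']),c['vfov'])
np.save('w1pose.npy',np.array(c['pose']))
for nm in ['opening','pane_edge','lid_pull','end_left','end_right','long_bar','short_bar_a','piece','case']:
    print(nm,[(np.round(a['pixel'],1),round(a['score'],2)) for a in spotter.landmark_of(nm,'wrist')[:2]])
```

```text
3.75 [-0.105 -0.196  1.736  0.     1.601  0.078] [466.183 -24.256 429.686] (array([ 0.025, -0.   ,  0.05 ]), array([-0.001, -0.491,  0.013]))
[[  0.983  -0.173  -0.054 479.7  ]
 [ -0.181  -0.94   -0.289  50.69 ]
 [ -0.      0.294  -0.956 575.151]
 [  0.      0.      0.      1.   ]] 62.740713250603626
opening [(array([299. ,   4.2]), 0.75)]
pane_edge [(array([293.8, 110.4]), 0.74)]
lid_pull [(array([300.2, 179.9]), 0.83)]
end_left []
end_right []
long_bar []
short_bar_a []
piece [(array([331.1, 377.3]), 0.42)]
case [(array([288.3, 121.5]), 0.92)]
```

View pics/w1.png

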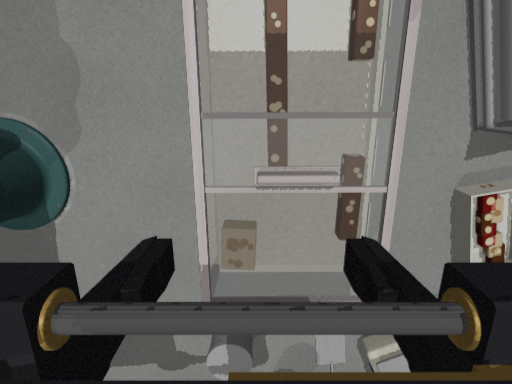

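send_rows(rows=[100,0.005,0,0.045,0,0,0,100,0.005,0,0.045,0,0,0,50,0,0,0.045,0,0,0,0,0,0,0.035,0,0,0,0,0,0,0,0,0,0,0,0,0,0,0,0,0], squeeze=20)

```text
t: 4.85
tool_pos: [507.0, 141.5, 429.2]
orientation: [0.705, -0.064, 0.064, -0.704]
force: [-0.3, -0.0, -0.0]
grip_width: 58.3
```

Run:
```python
from h import *
np.set_printoptions(precision=3,suppress=True)
s=observe(); print(s['t'],s['q'],s['tool_pos'],s['grip_width'])
c=cap('wrist','w2.png'); P=np.array(c['pose']); np.save('w2pose.npy',P);print(P)
w1={'vfov':c['vfov'],'cx':c['cx'],'cy':c['cy'],'pose':np.load('w1pose.npy')}
m=dict(opening=(299,4.2),pane_edge=(293.8,110.4),lid_pull=(300.2,179.9),case=(288.3,121.5))
for nm in ['opening','pane_edge','lid_pull','end_left','end_right','long_bar','short_bar_a','piece','case']:
    l=spotter.landmark_of(nm,'wrist')
    print(nm,[(np.round(a['pixel'],1),round(a['score'],2)) for a in l[:2]])
    if l and nm in m: print('   ',*tri([ray(c,l[0]['pixel']),ray(w1,m[nm])]))
```

```text
4.85 [ 0.225 -0.078  1.634 -0.001  1.587  0.407] [507.049 141.462 429.179] 58.34855933637435
[[  0.984  -0.172  -0.054 520.631]
 [ -0.18   -0.94   -0.29  216.542]
 [ -0.001   0.295  -0.956 574.59 ]
 [  0.      0.      0.      1.   ]]
opening [(array([291.3, 148.2]), 0.94)]
    [548.985 147.43  152.045] [np.float64(2.9257581913268984), np.float64(2.925758191326689)]
pane_edge [(array([283.5, 229.7]), 0.65), (array([270.8,  64.4]), 0.6)]
    [522.855  28.576 144.462] [np.float64(0.16285504001860382), np.float64(0.16285504001844375)]
lid_pull [(array([288.4, 290.1]), 0.6)]
    [515.192 -60.797 164.921] [np.float64(0.49662143539510606), np.float64(0.49662143539496156)]
end_left [(array([267.9,  68.2]), 0.56)]
end_right [(array([344.5, 120.9]), 0.2)]
long_bar [(array([265.6,  64.1]), 0.18)]
short_bar_a [(array([344.6, 122.7]), 0.68)]
piece []
case [(array([278.6, 214.3]), 0.63)]
    [521.309   6.23   20.271] [np.float64(1.8036736822534731), np.float64(1.8036736822535995)]
```

View pics/w2.png

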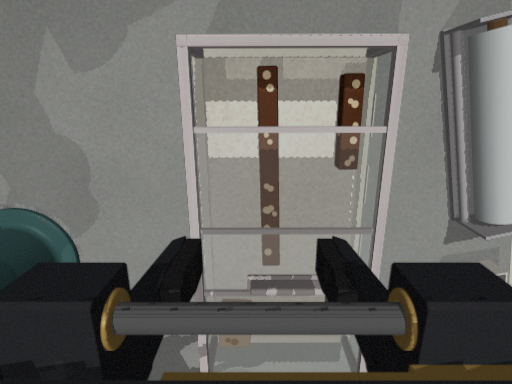

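Run:
```python
from h import *
np.set_printoptions(precision=1,suppress=True)
f=dict(vfov=62.740713250603626,cx=256,cy=192)
c2=dict(f,pose=np.load('w2pose.npy'));c1=dict(f,pose=np.load('w1pose.npy'))
L=onz(c2,(177,36.5),147);Rr=onz(c2,(408,36.5),147)
ex=(Rr-L)/np.linalg.norm(Rr-L); print('width',np.linalg.norm(Rr-L),np.degrees(np.arctan2(ex[1],ex[0])))
# left/right outer edges directions
for a,b in(((177,36.5),(191,290)),):
    d=onz(c2,a,147)-onz(c2,b,147); print('edge dir -> yaw',np.degrees(np.arctan2(-d[0],d[1])))
yaw=-10.3
for a in (-9.8,-10.3,-10.8):
    r=np.radians(a); X=np.array([np.cos(r),np.sin(r),0]);Y=np.array([-X[1],X[0],0])
    O=(L+Rr)/2-290*Y; O[2]=0
    print(a,'O',O)
    cs=lambda p:np.array([(p-O)@X,(p-O)@Y,p[2]])
    print('  opening lm',cs(np.array([549,147.4,152])),'case lm',cs(np.array([521.3,6.2,20])))
    print('  lid trim y',cs(onz(c2,(290,130),146)),'pane edge',cs(onz(c2,(290,231),137)), cs(onz(c1,(296,115),137)))
    print('  pull w1',cs(onz(c1,(257,173),176)),cs(onz(c1,(340,173),176)),'w2',cs(onz(c2,(287,278),176)))
    print('  bar left end top w2',cs(onz(c2,(258,67),64)),cs(onz(c2,(277.5,67),64)),'right end w1',cs(onz(c1,(269,166),64)),cs(onz(c1,(287,166),64)))
    print('  bar right w2',cs(onz(c2,(263,265),64)),cs(onz(c2,(280,265),64)))
    print('  short a',cs(onz(c2,(341,74),64)),'end',cs(onz(c2,(337,168),64)))
```

```text
width 284.7814700182753 -10.387397963124501
edge dir -> yaw -11.12914804099365
-9.8 O [527.4  -9.6   0. ]
  opening lm [ -5.4 158.4 152. ] case lm [-8.7 14.5 20. ]
  lid trim y [ -0.4 176.2 146. ] pane edge [  3.8  24.5 137. ] [ -3.5  25.1 137. ]
  pull w1 [-57.1 -45.5 176. ] [ 50.9 -46.7 176. ] w2 [ -3.3 -31.8 176. ]
  bar left end top w2 [-42.3 261.9  64. ] [-12.8 261.6  64. ] right end w1 [-37.1 -61.   64. ] [ -7.3 -61.4  64. ]
  bar right w2 [-35.9 -75.5  64. ] [ -4.9 -75.8  64. ]
  short a [ 83.8 250.7  64. ] end [ 87.3 104.5  64. ]
-10.3 O [524.9  -9.1   0. ]
  opening lm [ -4.3 158.3 152. ] case lm [-6.3 14.5 20. ]
  lid trim y [  0.5 176.2 146. ] pane edge [  6.1  24.6 137. ] [ -1.2  25.  137. ]
  pull w1 [-54.2 -46.  176. ] [ 53.8 -46.3 176. ] w2 [ -0.5 -31.8 176. ]
  bar left end top w2 [-42.1 261.5  64. ] [-12.6 261.5  64. ] right end w1 [-34.  -61.3  64. ] [ -4.2 -61.4  64. ]
  bar right w2 [-32.7 -75.8  64. ] [ -1.7 -75.8  64. ]
  short a [ 84.1 251.4  64. ] end [ 88.9 105.3  64. ]
-10.8 O [522.4  -8.7   0. ]
  opening lm [ -3.1 158.3 152. ] case lm [-3.9 14.4 20. ]
  lid trim y [  1.5 176.2 146. ] pane edge [  8.4  24.6 137. ] [  1.1  25.  137. ]
  pull w1 [-51.3 -46.5 176. ] [ 56.8 -45.8 176. ] w2 [  2.3 -31.8 176. ]
  bar left end top w2 [-41.8 261.2  64. ] [-12.3 261.4  64. ] right end w1 [-31.  -61.6  64. ] [ -1.2 -61.4  64. ]
  bar right w2 [-29.5 -76.1  64. ] [  1.5 -75.8  64. ]
  short a [ 84.5 252.2  64. ] end [ 90.6 106.1  64. ]
```

send_rows(rows=[0,0.02,0,-0.045,0,0,0,0,0.02,0,-0.045,0,0,0,0,0.005,0,-0.045,0,0,0,0,0,0.045,0,0,0,0,0,0,0.045,0,0,0,0,0,0,0.045,0,0,0,0,0,0,0.045,0,0,0,0,0,0,0.045,0,0,0,0,0,0,0.035,0,0,0,0,0,0,0.011,0,0,0,0,0,0,0,0,0,0,0])

```text
t: 6.45
tool_pos: [525.4, 0.1, 156.9]
orientation: [0.704, -0.066, 0.063, -0.704]
force: [-0.5, -0.4, 0.6]
grip_width: 0.4
```

Run:
```python
from h import *
s=observe(); print(s['t'],s['q'],s['tool_pos'],s['force'],s['grip_width'])
c=cap('wrist','w3.png'); np.save('w3pose.npy',c['pose'])
print(proj(c,s['tool_pos']))
for n in('lid_pull','pane_edge'):
  for a in spotter.landmark_of(n,'wrist')[:1]: print(n,a, onz(c,a['pixel'],176 if n=='lid_pull' else 129))
```

```text
6.45 [-4.72855757e-02  5.13599390e-02  2.00587635e+00  2.43776471e-05
  1.08825691e+00  1.36425096e-01] [5.25416032e+02 7.20863735e-02 1.56927666e+02] [-0.46490664 -0.36345721  0.62598854] 0.38381239136128353
[259.3420191  254.76867179]
lid_pull {'pixel': [251.7, 375.8], 'score': 0.78} [511.03683442 -56.69476805 176.        ]
pane_edge {'pixel': [253.9, 193.7], 'score': 0.69} [526.68409627  24.55567509 129.        ]
```

View pics/w3.png

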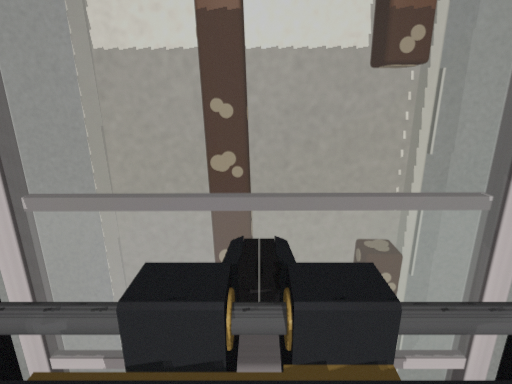

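send_rows(rows=[0,0,0,-0.02,0,0,0,0,0,0,-0.016,0,0,0,0,0,0,-0.012,0,0,0,0,0,0,-0.015,0,0,0,0,0,0,-0.018,0,0,0,0,0,0,-0.018,0,0,0,0,0,0,-0.018,0,0,0,0,0,0,-0.018,0,0,0,0,0,0,-0.018,0,0,0,0,0,0,-0.016,0,0,0,0,0,0,-0.012,0,0,0,0,0,0,0,0,0,0])

```text
t: 7.8
tool_pos: [493.7, -179.5, 159.2]
orientation: [0.704, -0.065, 0.066, -0.704]
force: [0.4, -0.3, -0.3]
grip_width: 0.1
```

send_rows(rows=[0,0,0,-0.006,0,0,0,0,0,0,-0.006,0,0,0,0,0,0,-0.005,0,0,0,0,0,0,0,0,0,0])

```text
t: 8.2
tool_pos: [491.1, -190.5, 158.6]
orientation: [-0.701, 0.065, -0.065, 0.707]
force: [2.9, 15.2, 4.9]
grip_width: -0.0
```

Run:
```python
from h import *
s=observe(); print(s['tool_pos'],s['force'])
c=cap('wrist','w4.png'); np.save('w4pose.npy',c['pose']); 
b=cap('top'); s2=cap('scene')
a=c['image']; t=b['image'][140:260,160:340]; u=s2['image'][130:280,180:340]
im=np.zeros((384,512+400,3),np.uint8); im[:,:512]=a
im=np.hstack([a,np.vstack([cv2.resize(t,(280,187)),cv2.resize(u,(280,197))])])
cv2.imwrite('pics/w4b.png',im[:,:,::-1])
```

```text
[ 491.14484732 -190.53817863  158.62068047] [ 2.92879564 15.17343532  4.85884639]
```

View pics/w4b.png

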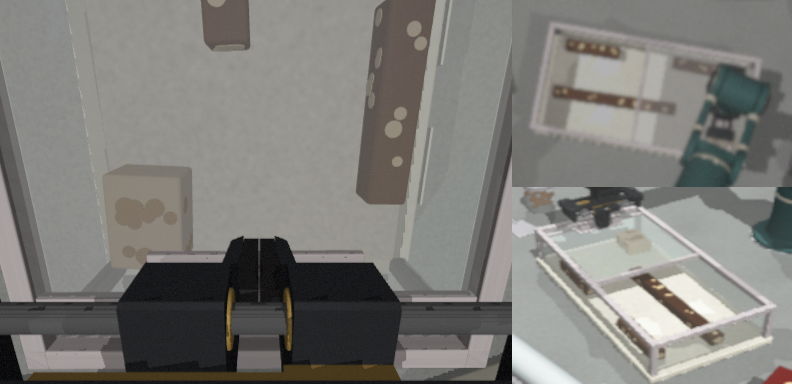

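send_rows(rows=[0,0,0,0.02,0,0,0,0,0,-0.03,0.02,0,0,0,0,0,-0.045,0.02,0,0,0,100,-0.005,-0.035,0.035,0,0,0,100,-0.01,-0.02,0.045,0,0,0,100,-0.01,-0.02,0.045,0,0,0,100,-0.01,-0.02,0.045,0,0,0,100,0,0,0.045,0,0,0,100,0,0,0.025,0,0,0,100,0,0,0,0,0,0,100,0,0,0,0,0,0])

```text
t: 9.45
tool_pos: [510.7, 106.1, 327.8]
orientation: [0.705, -0.064, 0.064, -0.704]
force: [-0.2, -0.7, 0.6]
grip_width: 62.2
```

Run:
```python
from h import *
s=observe(); print(s['t'],s['q'],s['tool_pos'],s['force'],s['grip_width'])
c=cap('wrist','w5.png'); np.save('w5pose.npy',c['pose'])
for n in('end_left','end_right','pane_edge','lid_pull','opening','short_bar_a'):
  for a in spotter.landmark_of(n,'wrist')[:1]: print(n,a)
```

```text
9.45 [ 1.57812177e-01 -7.21465739e-02  1.80792825e+00 -1.02862384e-03
  1.40690228e+00  3.39533947e-01] [510.66996254 106.1293386  327.82196933] [-0.20215908 -0.74173501  0.60398158] 62.236760768238995
end_left {'pixel': [261.9, 28.5], 'score': 0.69}
pane_edge {'pixel': [283.6, 233.5], 'score': 0.72}
opening {'pixel': [288.9, 128.7], 'score': 0.97}
short_bar_a {'pixel': [356.8, 101.1], 'score': 0.82}
```

View pics/w5.png

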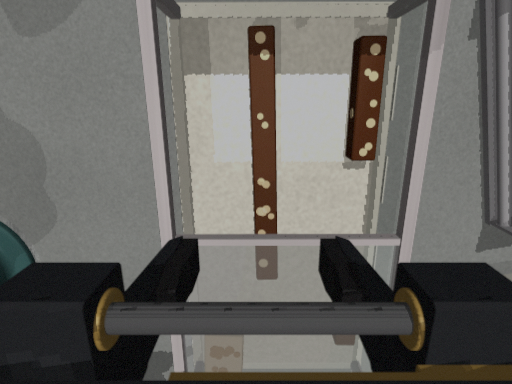

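Run:
```python
from h import *
np.set_printoptions(precision=1,suppress=True)
f=dict(vfov=62.740713250603626,cx=256,cy=192)
c2=dict(f,pose=np.load('w2pose.npy'));c5=dict(f,pose=np.load('w5pose.npy'))
print('left top corner tri',tri([ray(c2,(258,66)),ray(c5,(249,27))]),tri([ray(c2,(277.5,66)),ray(c5,(274,27))]))
l=(onz(c5,(249,27),64)+onz(c5,(274,27),64))/2; r=(onz(c5,(257,279),64)+onz(c5,(277,279),64))/2
l2=(onz(c2,(258,66.5),64)+onz(c2,(277.5,66.5),64))/2; r2=(onz(c2,(263,265),64)+onz(c2,(280,265),64))/2
for a,b in((l,r),(l2,r2)): d=a-b; print(a,b,np.linalg.norm(d),'mid',(a+b)/2,'yaw',np.degrees(np.arctan2(-d[0],d[1])))
print('pane edge',onz(c5,(290,239),145))
print('frame L/R inner at row 128', onz(c5,(158,128),147),onz(c5,(414,128),147),'far frame inner',onz(c5,(290,13),147),'row of far frame top',onz(c5,(290,2),147))
a=(150,0),(182,370)
d=onz(c5,(143,0),147)-onz(c5,(172,350),147);print('Lframe yaw',np.degrees(np.arctan2(-d[0],d[1])))
```

```text
left top corner tri (array([529.9, 256.8,  67.1]), [np.float64(0.5801985144263229), np.float64(0.5801985144263694)]) (array([558.6, 251.7,  66.1]), [np.float64(0.6881981910176764), np.float64(0.6881981910174847)])
[543.7 254.7  64. ] [492.8 -79.1  64. ] 337.6451199465949 mid [518.3  87.8  64. ] yaw -8.679452817583295
[544.9 253.7  64. ] [494.4 -80.7  64. ] 338.19386232721274 mid [519.6  86.5  64. ] yaw -8.585897285280812
pane edge [533.8  19.3 145. ]
frame L/R inner at row 128 [419.7 167.4 147. ] [676.5 120.5 147. ] far frame inner [567.7 246.5 147. ] row of far frame top [569.  255.4 147. ]
Lframe yaw -11.039416915147573
```

Run:
```python
from h import *
np.set_printoptions(precision=4,suppress=True)
print(delta([523.1,114.4,328],down(-8.6)), delta([523.1,114.4,38],down(-8.6)@R.from_euler('x',-10,degrees=True).as_matrix()))
```

```text
(array([0.0102, 0.0002, 0.0114]), array([ 0.0085, -2.0043,  0.0003])) (array([0.0102, 0.2902, 0.0114]), array([-9.9905, -1.9992, -0.1746]))
```

send_rows(rows=[100,0.01,0,0.011,0,-2,0,100,0,0.045,0,0,0,0,100,0,0.045,0,0,0,0,100,0,0.045,0,0,0,0,100,0,0.045,0,0,0,0,100,0,0.02,0,-5,0,0,100,0,0,0,-5,0,0,100,0,0,0,0,0,0,100,0,0,0,0,0,0])

```text
t: 10.7
tool_pos: [523.6, 116.1, 128.3]
orientation: [0.763, -0.056, 0.047, -0.642]
force: [-0.0, -0.2, 0.5]
grip_width: 88.1
```

Run:
```python
from h import *
np.set_printoptions(precision=4,suppress=True)
s=observe();print(s['t'],s['q'],s['grip_width'],s['tool_pos'])
print(delta([523.1,114.4,38],down(-8.6)@R.from_euler('x',-10,degrees=True).as_matrix()))
c=cap('wrist','w6.png');
```

```text
10.7 [ 0.2714  0.1486  1.9671 -0.1768  1.1028  0.5038] 88.08712628835865 [523.6266 116.0978 128.2633]
(array([-0.0003,  0.0892,  0.0138]), array([-0.1115,  0.207 ,  0.0394]))
```

View pics/w6.png

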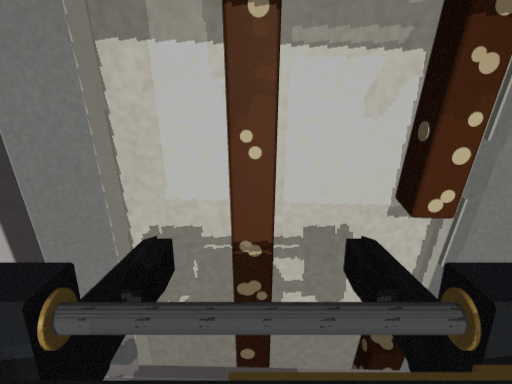

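send_rows(rows=[100,-0.002,0.03,0.005,0,0,0,100,0,0.03,0.005,0,0,0,100,0,0.02,0.003,0,0,0,100,0,0.009,0.001,0,0,0,100,0,0,0,0,0,0,0,0,0,0,0,0,0,0,0,0,0,0,0,0,0,0,0,0,0,0,0,0,0,0,0,0,0,0,0,0,0,0,0,0,0,0,0,0,0,0,0,0], squeeze=55)

```text
t: 11.85
tool_pos: [520.7, 113.8, 38.4]
orientation: [0.764, -0.057, 0.048, -0.641]
force: [0.5, -0.1, -0.3]
grip_width: 42.2
```

send_rows(rows=[0,0,0,0,0,0,0,0,0,0,0,0,0,0,0,0,0,0,0,0,0,0,0,0,0,0,0,0,0,0,0,0,0,0,0])

```text
t: 12.35
tool_pos: [519.8, 113.8, 38.1]
orientation: [0.764, -0.058, 0.047, -0.641]
force: [-5.5, 1.3, 4.9]
grip_width: 31.6
```

send_rows(rows=[0,0,-0.004,-0.001,0,0,0,0,0,-0.008,-0.002,2.4,0,0,0,0,-0.016,-0.0042,4.8,0,0,0,0,-0.016,-0.0042,4.8,0,0,0,0,0,0,0,0,0])

```text
t: 12.85
tool_pos: [521.4, 105.6, 84.8]
orientation: [-0.692, 0.051, -0.056, 0.718]
force: [0.3, 0.5, -4.8]
grip_width: 31.4
```

Run:
```python
from h import *
np.set_printoptions(precision=3,suppress=True)
s=observe();print(s['t'],s['q'],s['grip_width'],s['tool_pos'],s['force'],s['moment'])
print(delta([523.1,114.4,38],down(-8.6)))
c=cap('scene','s7.png'); 
cv2.imwrite('pics/s7c.png',cv2.resize(c['image'][120:290,170:350],None,fx=3.4,fy=3.4,interpolation=2)[:,:,::-1])
```

```text
12.85 [0.132 0.135 2.065 0.042 0.928 0.258] 31.350879557542093 [521.392 105.64   84.82 ] [ 0.321  0.466 -4.84 ] [ 0.079 -0.091  0.046]
(array([0.   , 0.047, 0.007]), array([-2.064, -0.067,  0.271]))
```

View pics/s7c.png

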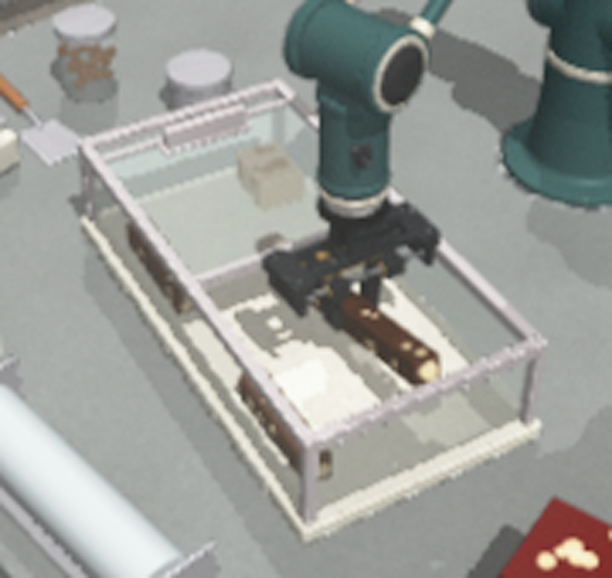

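send_rows(rows=[0,0,-0.016,-0.0042,4.8,0,0,0,0,-0.016,-0.0042,4.8,0,0,0,0,-0.008,-0.002,2.4,0,0,0,0,0,0,0,0,0,0,0,0,0,0,0,0])

```text
t: 13.4
tool_pos: [516.8, 93.1, 120.4]
orientation: [-0.615, 0.047, -0.058, 0.785]
force: [0.3, 0.3, -5.3]
grip_width: 31.5
```

Run:
```python
from h import *
np.set_printoptions(precision=3,suppress=True)
s=observe();print(s['t'],s['q'],s['grip_width'],s['tool_pos'],s['force'],s['moment'])
print(delta([523.1,114.4,38],down(-8.6)))
c=cap('scene','s8.png'); d=cap('wrist')
cv2.imwrite('pics/s8c.png',np.hstack([cv2.resize(c['image'][120:290,170:350],(408,384),interpolation=2),cv2.resize(d['image'],(392,294))[:,:,:] if 0 else d['image'][:,60:452]])[:,:,::-1])
for n in ('end_left','end_right'):
  for cam in('scene','wrist'):
    print(n,cam,spotter.landmark_of(n,cam)[:1])
```

```text
13.4 [-0.025  0.063  2.089  0.29   0.981 -0.037] 31.493553107025118 [516.782  93.109 120.388] [ 0.304  0.273 -5.258] [-0.192 -0.064 -0.002]
(array([0.003, 0.085, 0.002]), array([-13.857,   0.057,  -0.131]))
end_left scene [{'pixel': [295.4, 206.4], 'score': 0.6}]
end_left wrist []
end_right scene []
end_right wrist []
```

View pics/s8c.png

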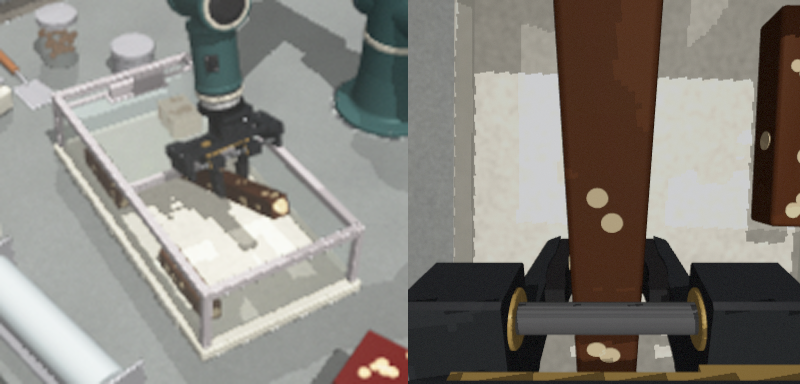

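send_rows(rows=[0,0,-0.0026,0.015,0,0,0,0,0,-0.0045,0.025,0,0,0,0,0,-0.0045,0.025,0,0,0,0,0,-0.0045,0.025,0,0,0,0,0,-0.0045,0.025,0,0,0,0,0,-0.0036,0.02,0,0,0,0,0,-0.0026,0.015,0,0,0,0,0,0,0,0,0,0,0,0,0,0,0,0,0])

```text
t: 14.6
tool_pos: [537.7, 230.7, 183.6]
orientation: [-0.614, 0.046, -0.058, 0.786]
force: [-0.3, -0.7, -4.7]
grip_width: 32.0
```

Run:
```python
from h import *
np.set_printoptions(precision=3,suppress=True)
s=observe();print(s['t'],s['q'],s['grip_width'],s['tool_pos'],s['force'],s['moment'])
M=R.from_quat(s['orientation']).as_matrix(); u=.985*M[:,2]-.174*M[:,1]; n=-.985*M[:,1]-.174*M[:,2]
L=s['tool_pos']+141*u+9*n; Rr=s['tool_pos']-197*u+9*n; print('u',u,'exp ends',L,Rr)
c=cap('scene'); d=cap('top')
print('exp px',proj(c,L),proj(c,Rr),spotter.landmark_of('end_left','scene')[:1],spotter.landmark_of('end_right','scene')[:1])
cv2.imwrite('pics/s9c.png',np.hstack([cv2.resize(c['image'][120:290,170:350],(400,378),interpolation=2),cv2.resize(d['image'][140:260,160:287],(400,378))])[:,:,::-1])
```

```text
14.6 [0.232 0.073 1.95  0.262 1.043 0.255] 31.96155698793035 [537.682 230.747 183.62 ] [-0.326 -0.739 -4.669] [-0.234 -0.054 -0.002]
u [0.135 0.904 0.406] exp ends [556.115 354.607 249.126] [510.651  49.024 111.818]
exp px [318.781 222.116] [265.194 199.377] [{'pixel': [318.1, 219.0], 'score': 0.92}] [{'pixel': [263.1, 200.0], 'score': 0.91}]
```

View pics/s9c.png

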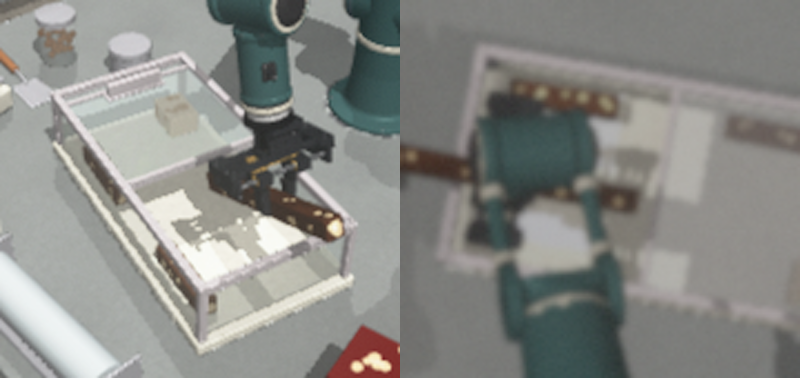

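send_rows(rows=[0,0,-0.0145,0.0036,0,0,0,0,0,-0.024,0.006,0,0,0,0,0,-0.024,0.006,0,0,0,0,0,-0.024,0.006,0,0,0,0,0,-0.024,0.006,0,0,0,0,0,-0.024,0.006,0,0,0,0,0,-0.0145,0.0036,-2,0,0,0,0,0,0,-4,0,0,0,0,0,0,-4,0,0,0,0,0,0,-4,0,0,0,0,0,0,-4,0,0])

```text
t: 15.9
tool_pos: [538.4, 230.6, 339.4]
orientation: [0.73, -0.054, 0.052, -0.68]
force: [-0.5, 0.7, -3.9]
grip_width: 31.8
```

send_rows(rows=[0,0,0,-0.01,-4,0,0,0,0,0,-0.02,-2,0,0,0,0,0,-0.02,0,0,0,0,0,0,-0.02,0,0,0,0,0,0,-0.01,0,0,0,0,0,0,0,0,0,0,0,0,0,0,0,0,0,0,0,0,0,0,0,0])

```text
t: 16.7
tool_pos: [526.4, 152.8, 349.8]
orientation: [0.764, -0.057, 0.048, -0.641]
force: [-0.4, 0.3, -5.0]
grip_width: 31.7
```

Run:
```python
from h import *
np.set_printoptions(precision=3,suppress=True)
s=observe();print(s['t'],s['q'],s['grip_width'],s['tool_pos'],s['force'],s['moment'],s['joint_vel'])
M=R.from_quat(s['orientation']).as_matrix(); u=.985*M[:,2]-.174*M[:,1]; n=-.985*M[:,1]-.174*M[:,2]
L=s['tool_pos']+141*u+9*n; Rr=s['tool_pos']-197*u+9*n; print('u',u,'exp ends',L,Rr)
c=cap('scene'); d=cap('top')
for nm in ('end_left','end_right'):
  a=spotter.landmark_of(nm,'scene')[:1]; b=spotter.landmark_of(nm,'top')[:1]; print(nm,a,b)
  if a and b: print(tri([ray(c,a[0]['pixel']),ray(d,b[0]['pixel'])]))
print('exp px',proj(c,L),proj(c,Rr))
for nm in ('lid_pull','jar','tin','slab_top'): print(nm,[np.round(a['pixel']) for a in spotter.landmark_of(nm,'scene')[:1]])
cv2.imwrite('pics/s10c.png',cv2.resize(c['image'][60:350,120:410],(600,600),interpolation=2)[:,:,::-1])
```

```text
16.7 [ 0.332  0.027  1.68  -0.154  1.516  0.496] 31.686701959717844 [526.394 152.822 349.772] [-0.356  0.29  -4.975] [ 0.257 -0.115 -0.031] [ 0.01   0.007 -0.002 -0.006  0.002  0.001]
u [0.148 0.989 0.001] exp ends [547.328 292.285 358.933] [497.142 -42.054 358.554]
end_left [] [{'pixel': [346.2, 250.7], 'score': 0.66}]
end_right [{'pixel': [251.2, 129.5], 'score': 0.94}] [{'pixel': [254.4, 200.5], 'score': 0.79}]
(array([501.05 , -32.621, 380.972]), [np.float64(8.453791951990176), np.float64(8.453791951990203)])
exp px [309.493 184.04 ] [252.746 133.644]
lid_pull []
jar [array([196., 146.])]
tin [array([226., 151.])]
slab_top []
```

View pics/s10c.png

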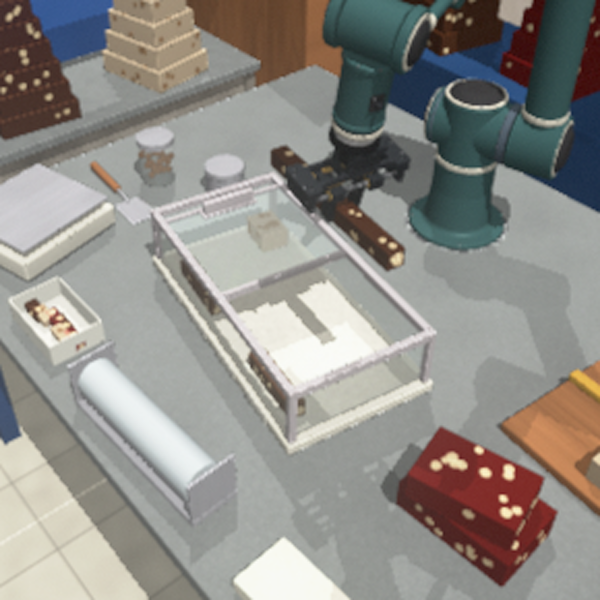

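send_rows(rows=[0,0,0,0,0,0,0,0,0,0,0,0,0,0,0,0,0,0,0,0,0,0,0,0,0,0,0,0])

```text
t: 17.6
tool_pos: [526.4, 152.6, 349.8]
orientation: [0.764, -0.057, 0.048, -0.641]
force: [0.4, 0.5, -4.5]
grip_width: 31.7
```

Run:
```python
from h import *
s=observe(); print(s['t'],s['grip_width'],s['force'],job.sign_off())
```

```text
the job is handed in; nothing more can be done
17.6 31.709961192197373 [ 0.43706845  0.51836661 -4.50149167] None
```

I pushed the lid back until the force rose to about 15 N, which I took as its stop. Then I gripped the bar just left of its middle, tipped it about 24°, slid it out left end first, lifted it, levelled it and handed the job in at 17.6 s.

**Last checks:**
- **Bar:** both ends work out about 358 mm above the counter and level within about 1°. It is still in the gripper (31.7 mm opening, about 4.5 N of weight), and the middle is about 120 mm from the case's middle.
- **Lid and other things:** in the last picture the lid is open, and the sweets and shop things look unmoved. I checked this by eye only, without measuring distances.

**Checks that failed or disagreed:**
- **Lid position:** the finger position at the stop came out about 20 mm short of what I worked out. The pictures showed the lid's edge lined up with the fixed pane's edge, so I accepted it without measuring its travel.
- **Right end of the bar:** the two-camera fix was about 22 mm higher than the arm's own figure, with rays 8 mm off.
- **Networks in the final view:** they missed the left end and the lid pull in the scene picture and misplaced the left end in the top picture. The left end matched its expected pixel in the scene picture by eye.

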